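# Pack the small glass baubles into the ornament tray

## Robot

A 6-joint arm with a two-finger parallel gripper is mounted at the origin on a cart in front of the work surface, level with it; the furniture and walls round the work are solid. World frame = base frame: x ahead of the robot, y to its left, z up, the work surface at z = 0. Lengths are in m, angles in rad, forces in N, time in s.
With the tool pointing down it reaches from about 0.3 to 0.875 m from the base axis. Payload 6.4 kg.
Tool frame: the origin (TCP) lies midway between the tips of the shut fingers; the grasp point (between the pads) lies 19 mm behind it; z points along the fingers, y is the line along which they close (so a half turn about z gives the same grasp; the last joint's range is limited). The gripper opens to 85 mm and grips with 20 to 120 N. Pads are 22 mm wide; open, the fingers measure 114 mm over their backs; the gripper's body (76 mm by 85 mm) begins 54 mm behind the grasp point. The pads swing forward as they close: fully open they stand 13 mm farther back than shut.
Start: joints at [0.917, 0.181, 1.607, -0, 1.354, -0.206], TCP at [0.249, 0.518, 0.231] pointing down, gripper open.
Joint ranges: [-2.99, 2.99], [-0.89, 2.07], [0.3, 2.58], [-1.14, 4.28], [0, 2.63], [-3.12, 3.12]. Speed limits (rad/s): [2.57, 2.57, 3.01, 3.14, 3.14, 3.14].

## Interface

Orientations are given as a unit quaternion [w, x, y, z].
In Python, from bench import ctrl gives the robot as it stands. The module is installed in compiled form; this text tells all that it offers.
- The arm moves only by the tool move_arm, never from a script. Its argument "plan" is one flat list of numbers, 6 for each row, row after row: the shift along the world's x, y, z in units of 50 mm (1.0 is 50 mm), then the turn, a rotation vector about the world's x, y, z in rad. A call has 1 to 10 rows; each row is the pose to reach, as a shift and turn from the pose commanded when the call began; what a row does not reach only later rows make up. A row lasts 1/8 s, in which the tool goes at most 62.5 mm and 10.7 degrees, less where a joint would pass 70% of its speed; a pose out of reach is approached as far as the arm can. A call with a gripper value outside its range is refused whole. "grip" is the finger opening in mm, from 0 to 85.4, set as the call begins (left out, the last holds). The fingers move at their own pace and stop on an object; the grip force is fixed at half the most. Time passes only in rows, so rows that repeat a pose let the fingers close. It gives the time, the measured TCP pose, the force, the opening and the grip force at its end, in the units of the state.
- ctrl.get_obs(): the state, without advancing time (a new reading comes with each control period).
- ctrl.camera(name): name is "scene" or "top"; returns a dict with "pixels" (400x640x3 uint8, red, green, blue), "fx", "fy", "cx", "cy" (pixels), "origin" and "attitude" of the camera in the world. Camera axes: x right, y down, z forward; pixel columns grow to the right and rows downward; lengths in m; the calibration is good to about 2 mm. A picture is of the moment at which its call begins. There is no depth.
- ctrl.hand_in(): hands the job in; it is judged then, once.
The state is a dict: "time_s": time; "q": joint angles; "dq": joint speeds; "joint_efforts": joint torques, N m; "eef_pos": TCP position; "eef_rot": TCP orientation; "wrist_force": force on the tool from outside, world axes, zero at the start; "torque": the same for the moment, N m; "opening": opening from 0.0 (shut) to 1.0 (fully open); "grasp_force": force on a finger pad.
Only numpy, scipy, OpenCV 4.12 (cv2) and the standard library are available. Lean on these libraries where they do the work, as an engineer would, in place of code of your own. Each camera call takes 0.05 s, during which the arm holds its last target. There are 200 camera calls.

## Task

Pack the four smaller glass baubles into the ornament tray, each cap up in a nest of its own colour: the two silver ones in the silver-grey nests, one each, the gold one in the gold nest and the small copper one in the copper nest. Set them down gently, never dropping them, and leave the large silver and the large copper bauble standing where they are.

Things in the scene. Friction and masses are not known exactly. Their poses are not given: they have to be found in the camera images.
- silver_a: Silver glass bauble (mottled grey-white), a ball 68 mm across; the small gold cap on top is for show, grip the ball round its middle. Origin: the ball's lowest point; z up through the cap; centre 34 mm above the origin. Starts cap up in a fixed cork ring (48 mm across, bore 40, 12 mm high), its centre 40 mm above the worktop. One of two alike, interchangeable.
- silver_b: Silver glass bauble (mottled grey-white), a ball 68 mm across; the small gold cap on top is for show, grip the ball round its middle. Origin: the ball's lowest point; z up through the cap; centre 34 mm above the origin. Starts cap up in a fixed cork ring (48 mm across, bore 40, 12 mm high), its centre 40 mm above the worktop. One of two alike, interchangeable.
- gold: Gold glass bauble (mottled yellow-gold), a ball 70 mm across; the small gold cap on top is for show, grip the ball round its middle. Origin: the ball's lowest point; z up through the cap; centre 35 mm above the origin. Starts cap up in a fixed cork ring (48 mm across, bore 40, 12 mm high), its centre 41 mm above the worktop.
- copper: Small copper glass bauble (mottled red-brown), a ball 52 mm across; the small gold cap on top is for show, grip the ball round its middle. Origin: the ball's lowest point; z up through the cap; centre 26 mm above the origin. Starts cap up in a fixed cork ring (48 mm across, bore 40, 12 mm high), its centre 28 mm above the worktop.
- big_silver: Large silver glass bauble (mottled grey-white), a ball 84 mm across, with a small gold cap on top. Origin: the ball's lowest point; z up through the cap; centre 42 mm above the origin. Look-alike, visibly larger than the two others; does not belong in the tray. Stands in a cork ring like theirs.
- big_copper: Large copper glass bauble (mottled red-brown, somewhat squashed and ribbed, 72 mm high), a ball 86 mm across, with a small gold cap on top. Origin: the ball's lowest point; z up through the cap; centre 36 mm above the origin. Look-alike, much larger than the other copper one; does not belong in the tray. Stands in a cork ring.
- nest_silver_a: Silver-grey nest (one of two alike): felt square 88x88x3 mm with a ring (48 mm across, bore 40, top 15 mm above the origin) in which a ball centres itself. One of 4 in a row, 94 mm apart, order varies, in a low fixed wooden tray (112x396 mm, walls 16 mm high). Origin: centre of the felt's underside, 5 mm above the worktop; y along the row, x across. Its ball rests with its centre 42 mm above this origin.
- nest_silver_b: Silver-grey nest (one of two alike): felt square 88x88x3 mm with a ring (48 mm across, bore 40, top 15 mm above the origin) in which a ball centres itself. One of 4 in a row, 94 mm apart, order varies, in a low fixed wooden tray (112x396 mm, walls 16 mm high). Origin: centre of the felt's underside, 5 mm above the worktop; y along the row, x across. Its ball rests with its centre 42 mm above this origin.
- nest_gold: Gold-yellow nest: felt square 88x88x3 mm with a ring (48 mm across, bore 40, top 15 mm above the origin) in which a ball centres itself. One of 4 in a row, 94 mm apart, order varies, in a low fixed wooden tray (112x396 mm, walls 16 mm high). Origin: centre of the felt's underside, 5 mm above the worktop; y along the row, x across. Its ball rests with its centre 44 mm above this origin.
- nest_copper: Copper, red-brown nest: felt square 88x88x3 mm with a ring (48 mm across, bore 40, top 15 mm above the origin) in which a ball centres itself. One of 4 in a row, 94 mm apart, order varies, in a low fixed wooden tray (112x396 mm, walls 16 mm high). Origin: centre of the felt's underside, 5 mm above the worktop; y along the row, x across. Its ball rests with its centre 31 mm above this origin.
Things that resemble listed ones, but are neither listed nor needed, are in the scene too. What is shaped like the gold but blue or turquoise is not meant.

How it is judged:
By the outcome, as a careful person would: the job done as asked, in the order asked, and still so for the second after the job is handed in, with the robot touching nothing.
It also fails if it takes over 115 s, if anything falls off the work surface, if the arm or the gripper's body presses on something with over 40 N, if the wrist force passes 120 N, or if a joint passes its speed limit or range.

## Working session

There is one attempt and no reset: what is moved stays moved. The work goes in short steps, Python scripts to look and compute and a tool call to move; the robot and the scene stay as the last step left them, time stands still between calls to the robot, and variables do not carry over. Pictures are saved under pics/ and viewed, at most 14 in all, crops included, and the job is handed in when it is done.

Besides the shell and the picture viewer there is one more tool, called after "Request:" by a JSON object that holds its "name" and its "arguments", one argument or row to a line. move_arm: Moves the arm, as the interface text tells. Its arguments: {"type":"object","properties":{"plan":{"type":"array"},"grip":{"type":"number"}},"required":["plan"]}

```bash
mkdir -p pics
python3 - <<'E'
from bench import ctrl
import cv2
for n in("scene","top"):
    c=ctrl.camera(n); cv2.imwrite(f"pics/{n}0.png",c["pixels"][:,:,::-1])
    print(n,{k:v for k,v in c.items() if k!="pixels"})
o=ctrl.get_obs();print(o)
E
```

```text
scene {'fx': 487.48197131593747, 'fy': 487.48197131593747, 'cx': 304.8770980600634, 'cy': 188.87923666493376, 'origin': array([-0.15736587, -0.94427037,  0.83613645]), 'attitude': array([-0.4302037 ,  0.83633595, -0.30230867,  0.15516583])}
top {'fx': 388.24589190082366, 'fy': 388.24589190082366, 'cx': 317.682531574871, 'cy': 201.02248901852835, 'origin': array([ 0.42060043, -0.10477933,  1.23869037]), 'attitude': array([-0.04265088,  0.71403893, -0.69808211,  0.03179122])}
{'time_s': 0.1, 'q': array([ 9.16715092e-01,  1.81484556e-01,  1.60789351e+00,  1.48453612e-05,
        1.35381088e+00, -2.06283084e-01]), 'dq': array([ 0.00148828, -0.00243423, -0.00173131,  0.00038976, -0.00050806,
        0.00067455]), 'joint_efforts': array([ 2.54107414e-03, -4.45870185e+01, -3.52242601e+01, -1.27491912e-04,
        4.11130779e-03, -3.42333317e-05]), 'eef_pos': array([0.24862938, 0.51792075, 0.23047124]), 'eef_rot': array([-3.39442658e-04,  2.22034545e-01,  9.75038473e-01, -7.22403706e-04]), 'wrist_force': array([ 0.17998664, -0.13255132, -0.18825446]), 'torque': array([-0.02379509,  0.03395633, -0.0001593 ]), 'grasp_force': 0.0, 'opening': 0.9982621265958357}
```

View pics/scene0.png

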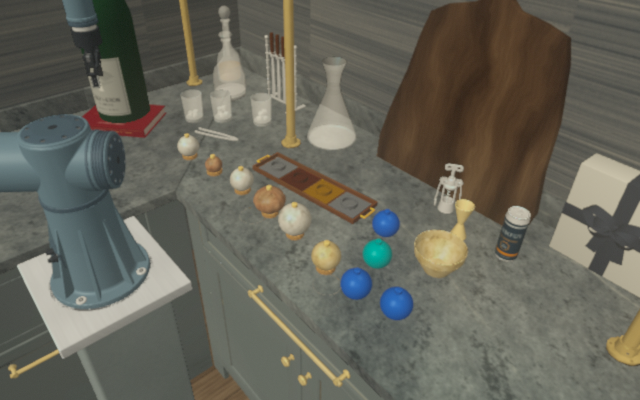

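View pics/top0.png

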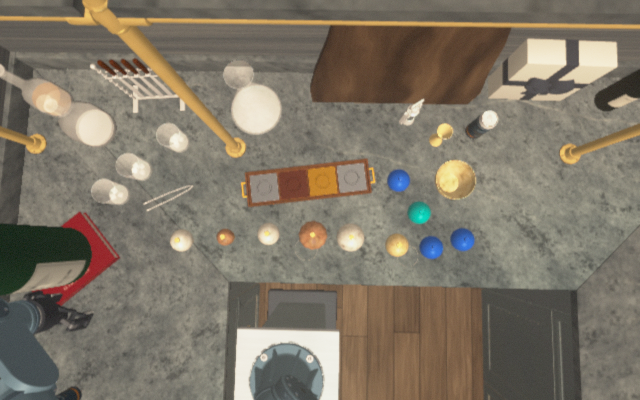

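The top view shows, in the bauble row, silver at (181,241), small copper (225,238), silver (268,235), big copper (313,236), big silver (350,238) and gold (397,245). The nests are grey (264,187), copper (293,184), gold (322,181) and grey (352,177). Blue and turquoise balls are decoys. Next I'll measure sizes and positions.

```bash
cat > h.py <<'E'
import numpy as np,cv2
from bench import ctrl
from scipy.spatial.transform import Rotation as R
def rot(c): return R.from_quat(np.roll(c["attitude"],-1)).as_matrix()
def cast(c,u,v,z):
    d=rot(c)@[(u-c["cx"])/c["fx"],(v-c["cy"])/c["fy"],1]; o=c["origin"]
    return o+d*(z-o[2])/d[2]
def proj(c,p):
    q=rot(c).T@(np.array(p)-c["origin"]); return q[0]/q[2]*c["fx"]+c["cx"],q[1]/q[2]*c["fy"]+c["cy"]
E
python3 - <<'E'
from h import *
c=ctrl.camera("top"); im=c["pixels"][:,:,::-1].copy(); s=ctrl.camera("scene")
hsv=cv2.cvtColor(im,cv2.COLOR_BGR2HSV)
print(rot(c).round(3))
big=cv2.resize(im[150:270,160:480],None,fx=2.5,fy=2.5,interpolation=cv2.INTER_CUBIC)
# baubles: grabcut-free: warm/bright mask
b,g,r=[im[:,:,i].astype(int) for i in range(3)]
m=((r-b>25)&(r>100)|(r>165)).astype(np.uint8)
m[:215]=0;m[262:]=0
m=cv2.morphologyEx(m,cv2.MORPH_CLOSE,np.ones((3,3)))
for k in cv2.findContours(m,0,2)[0]:
    if cv2.contourArea(k)<60: continue
    (u,v),rad=cv2.minEnclosingCircle(k)
    e=cv2.fitEllipse(k)
    p=cast(c,*e[0],.04); print("ball",np.round((u,v,rad),1),np.round(e[0],1),np.round(e[1],1),p.round(4),"diam",np.round(np.mean(e[1])*(1.2387-.04)/c["fx"],4), "scene px",np.round(proj(s,p)))
    cv2.circle(big,(int((e[0][0]-160)*2.5),int((e[0][1]-150)*2.5)),3,(0,255,0),1)
# tray: brown rim
m=((r-b>20)&(hsv[:,:,1]>90)).astype(np.uint8); m[:155]=0;m[210:]=0;m[:,:235]=0;m[:,382:]=0
m=cv2.morphologyEx(m,cv2.MORPH_OPEN,np.ones((3,3)))
m=cv2.morphologyEx(m,cv2.MORPH_CLOSE,np.ones((3,3)))
k=max(cv2.findContours(m,0,2)[0],key=cv2.contourArea)
rc=cv2.minAreaRect(k);bp=cv2.boxPoints(rc);w=np.array([cast(c,*q,.016) for q in bp]);print("tray",rc,w.round(4),np.linalg.norm(np.diff(w,axis=0),axis=1))
cv2.polylines(big,[((bp-[160,150])*2.5).astype(int)],True,(0,255,0),1)
cv2.imwrite("pics/crop1.png",big)
E
```

```text
[[ 0.023 -0.994  0.105]
 [-1.    -0.022  0.017]
 [-0.014 -0.105 -0.994]]
ball [396.4 245.3  12.7] [396.7 244.8] [23.7 24. ] [ 0.4176 -0.3296  0.04  ] diam 0.0736 scene px [326. 256.]
ball [181.3 240.5  11.8] [181.1 240.2] [21.8 23.2] [0.4164 0.3338 0.04  ] diam 0.0695 scene px [188. 146.]
ball [225.1 237.    9.3] [225.  236.8] [17.1 18.1] [0.4298 0.1986 0.04  ] diam 0.0544 scene px [213. 162.]
ball [353.2 237.5  16.8] [351.  237.2] [27. 31.] [ 0.4378 -0.1897  0.04  ] diam 0.0896 scene px [295. 224.]
ball [268.1 233.8  11.3] [268.1 233.7] [21.4 21.9] [0.4424 0.0657 0.04  ] diam 0.0669 scene px [241. 179.]
ball [312.6 234.8  14.9] [312.6 235. ] [28.4 29. ] [ 0.4417 -0.0716  0.04  ] diam 0.0886 scene px [269. 202.]
ball [ 90.  241.5  33.4] [ 90.3 236.8] [27.  70.6] [0.4202 0.6174 0.04  ] diam 0.1508 scene px [150. 115.]
tray ((307.75445556640625, 182.3444366455078), (35.16494369506836, 134.3839111328125), 83.50065612792969) [[ 0.636   0.1695  0.016 ]
 [ 0.6942 -0.2566  0.016 ]
 [ 0.5818 -0.2701  0.016 ]
 [ 0.5241  0.1518  0.016 ]] [0.43006729 0.11321039 0.42590335]
```

View pics/crop1.png

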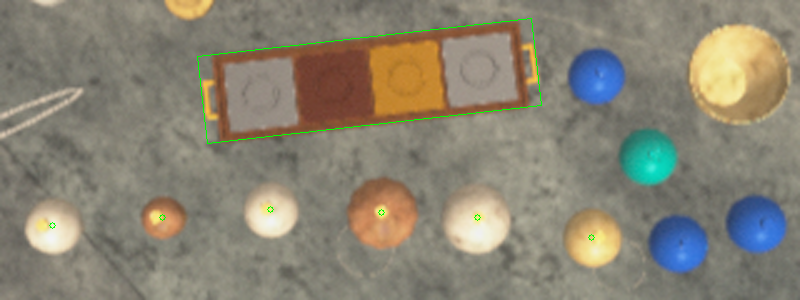

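Enlarged crop: the silvers at crop (53,226) and (270,209) measure about 69 and 67 mm, so they are the small pair. The one at (477,217) is about 90 mm, so it is the big silver. Small copper is at (162,217), 54 mm, and the ribbed one at (381,212), 88 mm, is the big copper. Gold is at (591,237). Next, the exact nest positions, plus a second-view check of the balls.

Run:
```python
from h import *
c=ctrl.camera("top"); im=c["pixels"][:,:,::-1].copy(); s=ctrl.camera("scene"); si=s["pixels"].astype(int)
lab=cv2.cvtColor(im,cv2.COLOR_BGR2LAB).astype(int)
N=[]
for n,(u,v) in dict(sA=(264,187),cop=(293,184),gold=(322,181),sB=(352,177)).items():
    ref=np.median(lab[v-9:v+10,u-9:u+10].reshape(-1,3),0)
    m=(np.abs(lab-ref).max(2)<14).astype(np.uint8); w=np.zeros_like(m); w[v-18:v+19,u-18:u+19]=1
    m=cv2.morphologyEx(cv2.morphologyEx(m*w,2,np.ones((3,3))),3,np.ones((7,7)))
    k=max(cv2.findContours(m,0,2)[0],key=cv2.contourArea); rc=cv2.minAreaRect(k)
    p=cast(c,*rc[0],.008);N.append(p); print(n,np.round(rc[0],1),np.round(rc[1],1),p.round(4))
T=np.array([.609,-.051]);d=np.array([-.1355,.991])
for t in(141,47,-47,-141): print("rect model",(T+d*t/1000).round(4))
N=np.array(N);print("steps",np.linalg.norm(np.diff(N,axis=0),axis=1).round(4),"mean",N.mean(0).round(4),"dir",(N[0]-N[3])/np.linalg.norm(N[0]-N[3]))
print("pole base",cast(c,235,150,0).round(3))
# second view: ball centres in scene
r,g,b=si[:,:,0],si[:,:,1],si[:,:,2]
m=((r-b>25)&(r>100)|(r>165)).astype(np.uint8)
for n,x,y,z,rad in [("s1",.4164,.3338,.04,.034),("s2",.4424,.0657,.04,.034),("gold",.4176,-.3296,.041,.035),("cop",.43,.1986,.028,.026)]:
    u,v=proj(s,(x,y,z)); w=np.zeros_like(m); D=np.linalg.norm(s["origin"]-[x,y,z]); pr=rad/D*s["fx"]
    cv2.circle(w,(int(u),int(v)),int(pr+4),1,-1); mm=cv2.morphologyEx(m*w,2,np.ones((3,3)))
    k=max(cv2.findContours(mm,0,2)[0],key=cv2.contourArea); (a,e),q=cv2.minEnclosingCircle(k); print(n,"pred",np.round((u,v,pr),1),"seen",np.round((a,e,q),1),cast(s,a,e,z).round(4))
```

```text
sA [263.8 187.5] [26.4 27. ] [0.5904 0.0894 0.008 ]
cop [293.  184.4] [27.5 28.3] [ 0.6024 -0.0041  0.008 ]
gold [322.1 180.8] [26.2 26.9] [ 0.6159 -0.0969  0.008 ]
sB [351.3 177.5] [26.2 26.9] [ 0.6285 -0.1901  0.008 ]
rect model [0.5899 0.0887]
rect model [ 0.6026 -0.0044]
rect model [ 0.6154 -0.0976]
rect model [ 0.6281 -0.1907]
steps [0.0943 0.0938 0.094 ] mean [ 0.6093 -0.0504  0.008 ] dir [-0.13512253  0.9908289   0.        ]
pole base [0.713 0.19  0.   ]
s1 pred [187.7 146.   10.3] seen [187.5 145.7  13.1] [0.4169 0.3361 0.04  ]
s2 pred [241.2 179.5  11.7] seen [241.3 179.8  14.2] [0.4416 0.0641 0.04  ]
gold pred [326.  256.1  14.7] seen [325.7 256.4  17.4] [ 0.4164 -0.3299  0.041 ]
cop pred [213.9 165.3   8.3] seen [213.  165.   11.4] [0.4288 0.2016 0.028 ]
```

Both views agree within 3 mm, and the nest pitch is 94 mm. First move: above silver_a, turning the jaw line across the tray row.

Request:
{"name": "move_arm", "arguments": {
  "plan": [0.42,-0.46,0,0,0,-0.12,0.84,-0.92,-0.2,0,0,-0.24,1.26,-1.38,-0.5,0,0,-0.36,1.68,-1.83,-0.8,0,0,-0.49,2.1,-2.29,-1.1,0,0,-0.61,2.52,-2.75,-1.4,0,0,-0.73,2.94,-3.21,-1.7,0,0,-0.86,3.36,-3.67,-2,0,0,-0.986,3.36,-3.67,-2,0,0,-0.986],
  "grip": 85
}}

```text
time_s: 1.42
eef_pos: [0.4174, 0.3331, 0.13]
eef_rot: [-0.0, 0.658, 0.753, -0.001]
wrist_force: [-0.6, -0.6, 0.3]
opening: 0.994
grasp_force: 0.0
```

Request:
{"name": "move_arm", "arguments": {
  "plan": [0,0,-0.5,0,0,0,0,0,-1.0,0,0,0,0,0,-1.5,0,0,0,0,0,-1.9,0,0,0,0,0,-2.2,0,0,0,0,0,-2.34,0,0,0,0,0,-2.34,0,0,0]
}}

```text
time_s: 2.3
eef_pos: [0.4168, 0.335, 0.0143]
eef_rot: [-0.0, 0.657, 0.754, -0.0]
wrist_force: [-0.4, -0.5, 0.1]
opening: 0.997
grasp_force: 0.0
```

Request:
{"name": "move_arm", "arguments": {
  "plan": [0,0,0,0,0,0,0,0,0,0,0,0,0,0,0,0,0,0,0,0,0,0,0,0,0,0,0,0,0,0,0,0,0,0,0,0],
  "grip": 55
}}

```text
time_s: 3.05
eef_pos: [0.4186, 0.3354, 0.0158]
eef_rot: [0.001, 0.657, 0.754, 0.002]
wrist_force: [1.6, -0.4, 6.7]
opening: 0.735
grasp_force: 64.5
```

Request:
{"name": "move_arm", "arguments": {
  "plan": [0,0,0.2,0,0,0,0,0,0.6,0,0,0,0,0,1.1,0,0,0,0,0,1.6,0,0,0,0,0,2.1,0,0,0,0,0,2.3,0,0,0,0,0,2.3,0,0,0]
}}

```text
time_s: 3.92
eef_pos: [0.417, 0.3349, 0.1297]
eef_rot: [0.0, 0.657, 0.754, 0.0]
wrist_force: [0.2, 0.3, -1.0]
opening: 0.731
grasp_force: 65.5
```

Run:
```python
from h import *
s=ctrl.camera("scene");cv2.imwrite("pics/g1.png",cv2.resize(s["pixels"][40:220,80:400,::-1],None,fx=2.5,fy=2.5))
o=ctrl.get_obs();print(o["grasp_force"],o["opening"],o["eef_pos"],o["wrist_force"],proj(s,o["eef_pos"]+[0,0,.026]))
```

```text
65.51339683122933 0.7337788202182869 [0.4165583  0.33465678 0.1288755 ] [-0.4189781  -1.40105412 -0.46716148] (np.float64(182.3650856886017), np.float64(113.47750573178645))
```

View pics/g1.png

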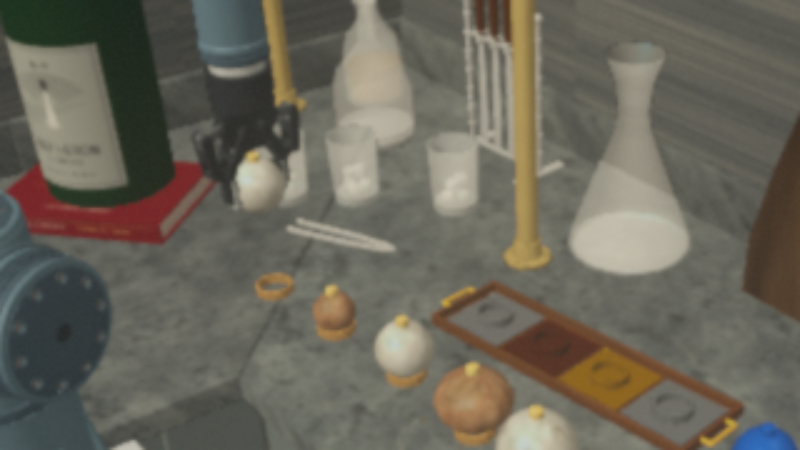

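The gripped ball, at crop (258,180), hangs cap up, and its cork ring stayed behind. Carry it over the left grey nest.

Request:
{"name": "move_arm", "arguments": {
  "plan": [0.3,-0.4,0,0,0,0,0.8,-1.1,0,0,0,0,1.3,-1.8,0,0,0,0,1.8,-2.5,0,0,0,0,2.3,-3.2,0,0,0,0,2.8,-3.9,0,0,0,0,3.2,-4.5,0,0,0,0,3.46,-4.91,0,0,0,0,3.46,-4.91,0,0,0,0,3.46,-4.91,0,0,0,0]
}}

```text
time_s: 5.22
eef_pos: [0.589, 0.0902, 0.1286]
eef_rot: [-0.001, 0.657, 0.754, -0.0]
wrist_force: [0.3, -0.8, -1.1]
opening: 0.733
grasp_force: 65.5
```

Request:
{"name": "move_arm", "arguments": {
  "plan": [0,0,-0.4,0,0,0,0,0,-0.8,0,0,0,0,0,-1.2,0,0,0,0,0,-1.5,0,0,0,0,0,-1.75,0,0,0,0,0,-1.95,0,0,0,0,0,-2.05,0,0,0,0,0,-2.1,0,0,0,0,0,-2.1,0,0,0]
}}

```text
time_s: 6.35
eef_pos: [0.5912, 0.0895, 0.0253]
eef_rot: [0.001, 0.657, 0.754, 0.001]
wrist_force: [1.0, 3.1, 2.6]
opening: 0.735
grasp_force: 65.7
```

Request:
{"name": "move_arm", "arguments": {
  "plan": [0,0,-0.02,0,0,0,0,0,-0.04,0,0,0,0,0,-0.04,0,0,0]
}}

```text
time_s: 6.72
eef_pos: [0.5914, 0.0899, 0.0244]
eef_rot: [0.001, 0.657, 0.754, 0.001]
wrist_force: [-1.5, 3.7, 11.1]
opening: 0.735
grasp_force: 66.5
```

Request:
{"name": "move_arm", "arguments": {
  "plan": [0,0,0,0,0,0,0,0,0,0,0,0,0,0,0,0,0,0,0,0,0,0,0,0,0,0,0,0,0,0],
  "grip": 85
}}

```text
time_s: 7.35
eef_pos: [0.5898, 0.0893, 0.0221]
eef_rot: [-0.0, 0.657, 0.754, -0.0]
wrist_force: [-0.4, -0.4, -0.3]
opening: 0.992
grasp_force: 0.0
```

Request:
{"name": "move_arm", "arguments": {
  "plan": [0,0,0.2,0,0,0,0,0,0.6,0,0,0,0,0,1.1,0,0,0,0,0,1.6,0,0,0,0,0,2.1,0,0,0,0,0,2.2,0,0,0,0,0,2.2,0,0,0]
}}

```text
time_s: 8.22
eef_pos: [0.5902, 0.0893, 0.133]
eef_rot: [0.0, 0.657, 0.754, 0.0]
wrist_force: [-0.5, -0.2, -0.1]
opening: 0.992
grasp_force: 0.0
```

Request:
{"name": "move_arm", "arguments": {
  "plan": [-0.4,-0.06,0,0,0,0,-1.0,-0.16,0,0,0,0,-1.6,-0.26,0,0,0,0,-2.2,-0.36,0,0,0,0,-2.7,-0.44,0,0,0,0,-2.96,-0.48,0,0,0,0,-2.96,-0.48,0,0,0,0,-2.96,-0.48,0,0,0,0]
}}

```text
time_s: 9.22
eef_pos: [0.4428, 0.0653, 0.1324]
eef_rot: [0.0, 0.657, 0.754, 0.0]
wrist_force: [0.2, -0.1, 0.3]
opening: 0.995
grasp_force: 0.0
```

Request:
{"name": "move_arm", "arguments": {
  "plan": [0,0,-0.5,0,0,0,0,0,-1.0,0,0,0,0,0,-1.5,0,0,0,0,0,-1.9,0,0,0,0,0,-2.2,0,0,0,0,0,-2.36,0,0,0,0,0,-2.36,0,0,0]
}}

```text
time_s: 10.1
eef_pos: [0.4419, 0.0654, 0.014]
eef_rot: [-0.0, 0.657, 0.754, -0.0]
wrist_force: [-0.4, -0.2, -0.0]
opening: 0.994
grasp_force: 0.0
```

Request:
{"name": "move_arm", "arguments": {
  "plan": [0,0,0,0,0,0,0,0,0,0,0,0,0,0,0,0,0,0,0,0,0,0,0,0,0,0,0,0,0,0,0,0,0,0,0,0],
  "grip": 55
}}

```text
time_s: 10.85
eef_pos: [0.4443, 0.0652, 0.0157]
eef_rot: [0.002, 0.657, 0.754, 0.002]
wrist_force: [4.9, 1.4, 6.1]
opening: 0.729
grasp_force: 64.8
```

Request:
{"name": "move_arm", "arguments": {
  "plan": [0,0,0.2,0,0,0,0,0,0.6,0,0,0,0,0,1.1,0,0,0,0,0,1.6,0,0,0,0,0,2.1,0,0,0,0,0,2.3,0,0,0,0,0,2.3,0,0,0]
}}

```text
time_s: 11.72
eef_pos: [0.4418, 0.0653, 0.1295]
eef_rot: [0.0, 0.657, 0.754, 0.0]
wrist_force: [-0.4, -0.5, -1.0]
opening: 0.731
grasp_force: 65.4
```

Run:
```python
from h import *
s=ctrl.camera("scene");cv2.imwrite("pics/g2.png",cv2.resize(s["pixels"][80:280,150:420,::-1],None,fx=2.9,fy=2.9))
```

```text
(no output)
```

View pics/g2.png

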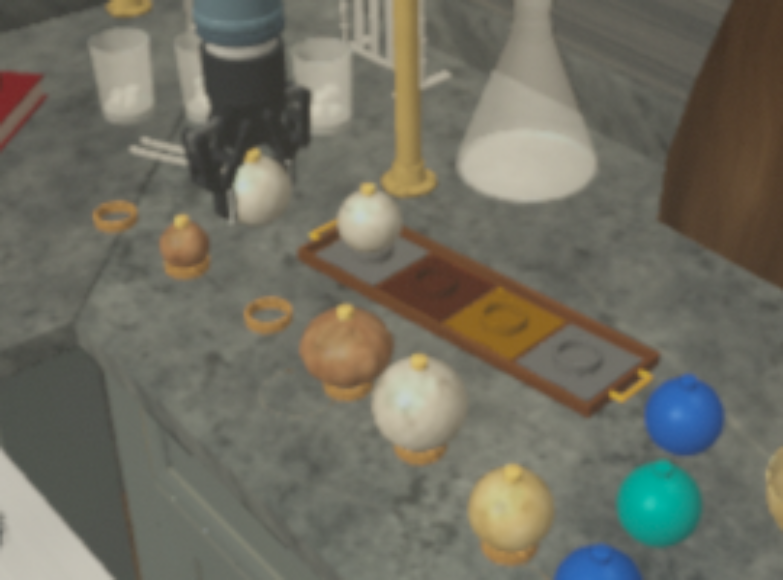

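The first silver sits cap up in the grey nest, at crop (369,218), and the second is in the gripper, upright, at (262,188). Carry it to the right grey nest.

Request:
{"name": "move_arm", "arguments": {
  "plan": [0.4,-0.4,0,0,0,0,1.0,-1.1,0,0,0,0,1.6,-1.8,0,0,0,0,2.1,-2.5,0,0,0,0,2.6,-3.2,0,0,0,0,3.0,-3.9,0,0,0,0,3.4,-4.6,0,0,0,0,3.73,-5.11,0,0,0,0,3.73,-5.11,0,0,0,0,3.73,-5.11,0,0,0,0]
}}

```text
time_s: 13.02
eef_pos: [0.6272, -0.1892, 0.1275]
eef_rot: [-0.002, 0.657, 0.754, -0.0]
wrist_force: [-0.6, 0.5, -0.6]
opening: 0.731
grasp_force: 65.4
```

Request:
{"name": "move_arm", "arguments": {
  "plan": [0,0,-0.4,0,0,0,0,0,-0.8,0,0,0,0,0,-1.2,0,0,0,0,0,-1.5,0,0,0,0,0,-1.75,0,0,0,0,0,-1.95,0,0,0,0,0,-2.05,0,0,0,0,0,-2.1,0,0,0,0,0,-2.12,0,0,0,0,0,-2.12,0,0,0]
}}

```text
time_s: 14.28
eef_pos: [0.6294, -0.1907, 0.0243]
eef_rot: [0.001, 0.657, 0.754, 0.0]
wrist_force: [1.9, -0.6, 3.2]
opening: 0.732
grasp_force: 65.7
```

Request:
{"name": "move_arm", "arguments": {
  "plan": [0,0,-0.02,0,0,0,0,0,-0.02,0,0,0]
}}

```text
time_s: 14.52
eef_pos: [0.6296, -0.1908, 0.0239]
eef_rot: [0.001, 0.657, 0.754, 0.0]
wrist_force: [0.6, -0.3, 7.8]
opening: 0.733
grasp_force: 66.1
```

Request:
{"name": "move_arm", "arguments": {
  "plan": [0,0,0,0,0,0,0,0,0,0,0,0,0,0,0,0,0,0,0,0,0,0,0,0,0,0,0,0,0,0],
  "grip": 85
}}

```text
time_s: 15.15
eef_pos: [0.6284, -0.1901, 0.0221]
eef_rot: [-0.0, 0.657, 0.754, -0.0]
wrist_force: [0.3, -0.9, -0.2]
opening: 0.996
grasp_force: 0.0
```

Request:
{"name": "move_arm", "arguments": {
  "plan": [0,0,0.2,0,0,0,0,0,0.6,0,0,0,0,0,1.1,0,0,0,0,0,1.6,0,0,0,0,0,2.1,0,0,0,0,0,2.2,0,0,0,0,0,2.2,0,0,0]
}}

```text
time_s: 16.02
eef_pos: [0.6287, -0.1903, 0.133]
eef_rot: [0.001, 0.657, 0.754, 0.0]
wrist_force: [0.3, 0.5, -1.2]
opening: 0.997
grasp_force: 0.0
```

Request:
{"name": "move_arm", "arguments": {
  "plan": [-0.4,-0.26,0,0,0,0,-1.0,-0.66,0,0,0,0,-1.7,-1.1,0,0,0,0,-2.4,-1.6,0,0,0,0,-3.1,-2.0,0,0,0,0,-3.8,-2.5,0,0,0,0,-4.23,-2.78,0,0,0,0,-4.23,-2.78,0,0,0,0,-4.23,-2.78,0,0,0,0]
}}

```text
time_s: 17.15
eef_pos: [0.4171, -0.3286, 0.1317]
eef_rot: [-0.0, 0.657, 0.754, 0.0]
wrist_force: [-0.1, -0.2, 0.3]
opening: 0.995
grasp_force: 0.0
```

Request:
{"name": "move_arm", "arguments": {
  "plan": [0,0,-0.5,0,0,0,0,0,-1.0,0,0,0,0,0,-1.5,0,0,0,0,0,-1.9,0,0,0,0,0,-2.2,0,0,0,0,0,-2.34,0,0,0,0,0,-2.34,0,0,0]
}}

```text
time_s: 18.02
eef_pos: [0.4171, -0.3289, 0.0151]
eef_rot: [-0.0, 0.657, 0.754, 0.0]
wrist_force: [0.5, 0.2, -0.2]
opening: 0.992
grasp_force: 0.0
```

Request:
{"name": "move_arm", "arguments": {
  "plan": [0,0,0,0,0,0,0,0,0,0,0,0,0,0,0,0,0,0,0,0,0,0,0,0,0,0,0,0,0,0,0,0,0,0,0,0],
  "grip": 55
}}

```text
time_s: 18.77
eef_pos: [0.4192, -0.33, 0.0173]
eef_rot: [0.002, 0.657, 0.754, 0.001]
wrist_force: [5.7, 3.5, 4.6]
opening: 0.759
grasp_force: 64.7
```

Request:
{"name": "move_arm", "arguments": {
  "plan": [0,0,0.2,0,0,0,0,0,0.6,0,0,0,0,0,1.1,0,0,0,0,0,1.6,0,0,0,0,0,2.1,0,0,0,0,0,2.3,0,0,0,0,0,2.3,0,0,0]
}}

```text
time_s: 19.65
eef_pos: [0.4171, -0.3296, 0.1311]
eef_rot: [0.001, 0.657, 0.754, -0.0]
wrist_force: [0.4, 0.6, -1.0]
opening: 0.753
grasp_force: 66.1
```

Run:
```python
from h import *
s=ctrl.camera("scene");cv2.imwrite("pics/g3.png",cv2.resize(s["pixels"][100:320,170:440,::-1],None,fx=2.6,fy=2.6))
```

```text
(no output)
```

View pics/g3.png

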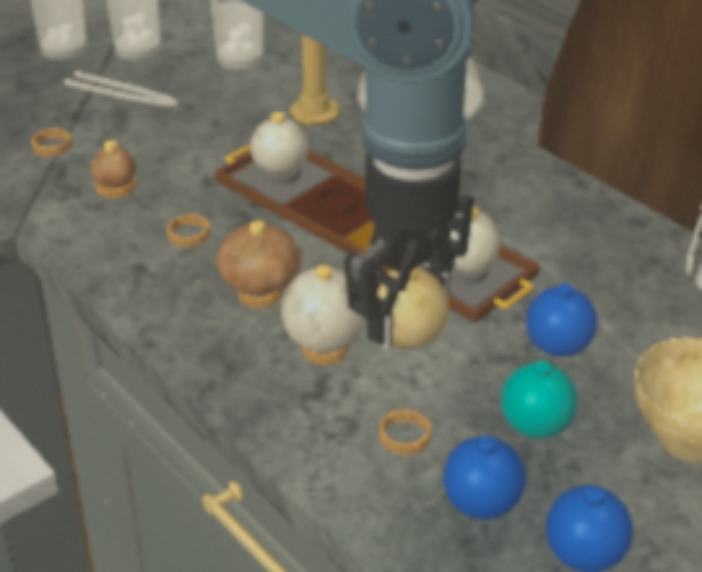

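Gold is held at crop (418,308), and the second silver is seated at (475,243). Carry gold to its nest, a little higher.

Request:
{"name": "move_arm", "arguments": {
  "plan": [0.4,0.4,0.3,0,0,0,0.9,1.0,0.4,0,0,0,1.4,1.6,0.4,0,0,0,2.0,2.3,0.4,0,0,0,2.6,3.0,0.4,0,0,0,3.2,3.7,0.4,0,0,0,3.7,4.3,0.4,0,0,0,3.97,4.65,0.3,0,0,0,3.97,4.65,0,0,0,0,3.97,4.65,0,0,0,0]
}}

```text
time_s: 20.95
eef_pos: [0.6131, -0.097, 0.1274]
eef_rot: [-0.002, 0.657, 0.754, -0.001]
wrist_force: [-0.2, -0.2, -0.8]
opening: 0.755
grasp_force: 66.2
```

Request:
{"name": "move_arm", "arguments": {
  "plan": [0,0,-0.4,0,0,0,0,0,-0.8,0,0,0,0,0,-1.2,0,0,0,0,0,-1.5,0,0,0,0,0,-1.75,0,0,0,0,0,-1.93,0,0,0,0,0,-2.02,0,0,0,0,0,-2.07,0,0,0,0,0,-2.09,0,0,0,0,0,-2.09,0,0,0]
}}

```text
time_s: 22.2
eef_pos: [0.6164, -0.0971, 0.0268]
eef_rot: [0.001, 0.657, 0.754, 0.0]
wrist_force: [1.9, -1.0, 3.3]
opening: 0.754
grasp_force: 66.4
```

Contact is felt. Settle 1 mm, release and lift.

Request:
{"name": "move_arm", "arguments": {
  "plan": [0,0,-0.02,0,0,0,0,0,-0.02,0,0,0]
}}

```text
time_s: 22.45
eef_pos: [0.6168, -0.0973, 0.0262]
eef_rot: [0.001, 0.657, 0.754, 0.0]
wrist_force: [0.8, -1.2, 5.7]
opening: 0.756
grasp_force: 66.7
```

Request:
{"name": "move_arm", "arguments": {
  "plan": [0,0,0,0,0,0,0,0,0,0,0,0,0,0,0,0,0,0,0,0,0,0,0,0,0,0,0,0,0,0],
  "grip": 85
}}

```text
time_s: 23.08
eef_pos: [0.6154, -0.0966, 0.0247]
eef_rot: [-0.0, 0.657, 0.754, -0.0]
wrist_force: [-0.1, -0.2, 0.0]
opening: 0.997
grasp_force: 0.0
```

Request:
{"name": "move_arm", "arguments": {
  "plan": [0,0,0.2,0,0,0,0,0,0.6,0,0,0,0,0,1.1,0,0,0,0,0,1.6,0,0,0,0,0,2.1,0,0,0,0,0,2.2,0,0,0,0,0,2.2,0,0,0]
}}

```text
time_s: 23.95
eef_pos: [0.6157, -0.0967, 0.1355]
eef_rot: [0.001, 0.657, 0.754, 0.0]
wrist_force: [0.4, -0.1, 1.0]
opening: 0.994
grasp_force: 0.0
```

Request:
{"name": "move_arm", "arguments": {
  "plan": [-0.3,0.5,0,0,0,0,-0.8,1.2,0,0,0,0,-1.3,2.0,0,0,0,0,-1.8,2.9,0,0,0,0,-2.3,3.8,0,0,0,0,-2.8,4.6,0,0,0,0,-3.3,5.3,0,0,0,0,-3.72,5.97,0,0,0,0,-3.72,5.97,0,0,0,0,-3.72,5.97,0,0,0,0]
}}

```text
time_s: 25.2
eef_pos: [0.4293, 0.2015, 0.1342]
eef_rot: [-0.0, 0.657, 0.754, -0.0]
wrist_force: [-0.3, -0.5, 0.8]
opening: 0.996
grasp_force: 0.0
```

Request:
{"name": "move_arm", "arguments": {
  "plan": [0,0,-0.5,0,0,0,0,0,-1.0,0,0,0,0,0,-1.5,0,0,0,0,0,-2.0,0,0,0,0,0,-2.35,0,0,0,0,0,-2.55,0,0,0,0,0,-2.55,0,0,0]
}}

```text
time_s: 26.08
eef_pos: [0.4293, 0.2011, 0.0066]
eef_rot: [-0.0, 0.657, 0.753, -0.001]
wrist_force: [0.1, -0.4, -0.3]
opening: 0.996
grasp_force: 0.0
```

Request:
{"name": "move_arm", "arguments": {
  "plan": [0,0,0,0,0,0,0,0,0,0,0,0,0,0,0,0,0,0,0,0,0,0,0,0,0,0,0,0,0,0,0,0,0,0,0,0],
  "grip": 38
}}

```text
time_s: 26.82
eef_pos: [0.4318, 0.2021, 0.0087]
eef_rot: [0.002, 0.657, 0.754, 0.002]
wrist_force: [5.0, 0.2, 7.4]
opening: 0.552
grasp_force: 61.2
```

Request:
{"name": "move_arm", "arguments": {
  "plan": [0,0,0.2,0,0,0,0,0,0.6,0,0,0,0,0,1.1,0,0,0,0,0,1.6,0,0,0,0,0,2.1,0,0,0,0,0,2.5,0,0,0,0,0,2.5,0,0,0]
}}

```text
time_s: 27.7
eef_pos: [0.4296, 0.2021, 0.1334]
eef_rot: [0.0, 0.657, 0.754, 0.001]
wrist_force: [-0.1, 0.5, -0.2]
opening: 0.552
grasp_force: 61.8
```

Run:
```python
from h import *
s=ctrl.camera("scene");cv2.imwrite("pics/g4.png",cv2.resize(s["pixels"][80:280,150:420,::-1],None,fx=2.9,fy=2.9))
o=ctrl.get_obs();u=proj(s,o["eef_pos"]+[0,0,.021]);print(o["eef_pos"],(u[0]-150)*2.9,(u[1]-80)*2.9)
```

```text
[0.42889752 0.20185783 0.13226625] 168.9057802451643 141.28587457805764
```

View pics/g4.png

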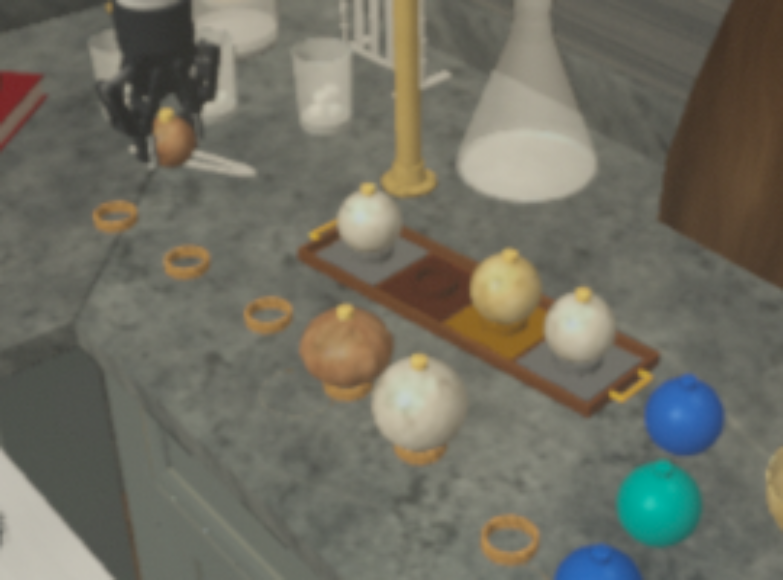

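Copper is gripped at crop (173,138), and gold is seated at (505,290). Carry the copper to its nest.

Request:
{"name": "move_arm", "arguments": {
  "plan": [0.3,-0.3,0.3,0,0,0,0.8,-0.9,0.4,0,0,0,1.3,-1.5,0.4,0,0,0,1.8,-2.1,0.4,0,0,0,2.3,-2.7,0.4,0,0,0,2.8,-3.3,0.4,0,0,0,3.2,-3.8,0.4,0,0,0,3.46,-4.11,0.3,0,0,0,3.46,-4.11,0,0,0,0,3.46,-4.11,0,0,0,0]
}}

```text
time_s: 29.0
eef_pos: [0.6001, -0.0027, 0.1296]
eef_rot: [-0.002, 0.657, 0.754, -0.001]
wrist_force: [0.0, 0.5, -0.7]
opening: 0.558
grasp_force: 61.8
```

Request:
{"name": "move_arm", "arguments": {
  "plan": [0,0,-0.4,0,0,0,0,0,-0.9,0,0,0,0,0,-1.35,0,0,0,0,0,-1.7,0,0,0,0,0,-1.95,0,0,0,0,0,-2.13,0,0,0,0,0,-2.22,0,0,0,0,0,-2.26,0,0,0,0,0,-2.28,0,0,0,0,0,-2.28,0,0,0]
}}

```text
time_s: 30.25
eef_pos: [0.6029, -0.0038, 0.0188]
eef_rot: [0.0, 0.657, 0.754, 0.0]
wrist_force: [0.7, 0.3, 0.5]
opening: 0.552
grasp_force: 61.9
```

Request:
{"name": "move_arm", "arguments": {
  "plan": [0,0,-0.02,0,0,0,0,0,-0.04,0,0,0,0,0,-0.04,0,0,0]
}}

```text
time_s: 30.62
eef_pos: [0.6038, -0.0041, 0.0174]
eef_rot: [0.001, 0.657, 0.754, 0.001]
wrist_force: [0.9, -0.9, 4.9]
opening: 0.553
grasp_force: 62.2
```

Request:
{"name": "move_arm", "arguments": {
  "plan": [0,0,0,0,0,0,0,0,0,0,0,0,0,0,0,0,0,0,0,0,0,0,0,0,0,0,0,0,0,0],
  "grip": 75
}}

```text
time_s: 31.25
eef_pos: [0.6024, -0.0037, 0.0162]
eef_rot: [-0.0, 0.657, 0.754, -0.0]
wrist_force: [0.4, 0.1, 0.3]
opening: 0.883
grasp_force: 0.0
```

Request:
{"name": "move_arm", "arguments": {
  "plan": [0,0,0.2,0,0,0,0,0,0.6,0,0,0,0,0,1.1,0,0,0,0,0,1.6,0,0,0,0,0,2.1,0,0,0,0,0,2.6,0,0,0,0,0,3.0,0,0,0,0,0,3.0,0,0,0]
}}

```text
time_s: 32.25
eef_pos: [0.6039, -0.0039, 0.1691]
eef_rot: [0.002, 0.657, 0.754, 0.001]
wrist_force: [0.0, -0.4, 0.2]
opening: 0.881
grasp_force: 0.0
```

Request:
{"name": "move_arm", "arguments": {
  "plan": [-0.4,0.6,0,0,0,0,-1,1.4,0.2,0,0,0,-1.6,2.2,0.2,0,0,0,-2.2,3,0.2,0,0,0,-2.8,3.8,0.2,0,0,0,-3.2,4.6,0.2,0,0,0,-3.5,5.2,0.2,0,0,0,-3.5,5.5,0.2,0,0,0,-3.5,5.5,0.2,0,0,0]
}}

```text
time_s: 33.38
eef_pos: [0.4275, 0.2716, 0.1758]
eef_rot: [0.0, 0.657, 0.754, -0.0]
wrist_force: [0.1, -0.1, -0.3]
opening: 0.876
grasp_force: 0.0
```

Run:
```python
from h import *
s=ctrl.camera("scene");t=ctrl.camera("top")
a=cv2.resize(s["pixels"][130:290,190:420,::-1],(600,417)); b=cv2.resize(t["pixels"][155:255,160:420,::-1],(460,177))
im=np.zeros((600,600,3),np.uint8); im[:417]=a; im[420:597,:460]=b; cv2.imwrite("pics/f.png",im)
```

```text
(no output)
```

View pics/f.png

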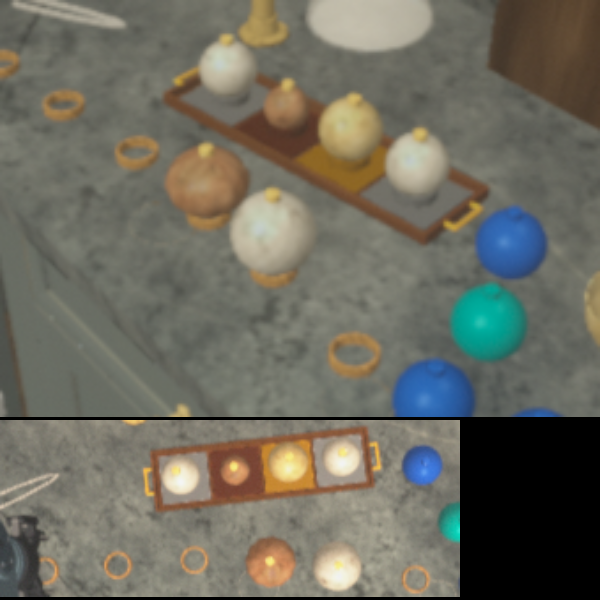

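All four are seated cap up in their own colours: silver (228,68), copper (286,105), gold (351,130) and silver (418,165). The large copper (206,182) and large silver (272,232) have not moved, and the arm is clear.

```bash
python3 -c "
from bench import ctrl
print(ctrl.hand_in())"
```

```text
the job is handed in; nothing more can be done
None
```

The job is handed in: the final pictures show the two silver, the gold and the small copper bauble cap up in nests of their own colour, and the large silver and large copper untouched; the arm had taken about 33 s of the 115 s allowed.

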